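Pack the finished flower jars

ROBOT

A 6-joint arm with a two-finger parallel gripper is mounted at the origin on the work surface. World frame = base frame: x ahead of the robot, y to its left, z up, the work surface at z = 0. Lengths are in m, angles in rad, forces in N, time in s.
With the tool pointing down it reaches from about 0.375 to 0.75 m from the base axis. Payload 9 kg.
Tool frame: the origin (TCP) lies midway between the tips of the shut fingers; the grasp point (between the pads) lies 19 mm behind it; z points along the fingers, y is the direction in which the jaws open and shut (so a half turn about z gives the same grasp; the last joint's range is limited). The gripper opens to 85 mm and grips with 20 to 120 N. Pads are 22 mm wide; open, the fingers measure 114 mm over their backs; the gripper's body (76 mm by 85 mm) begins 54 mm behind the grasp point. The pads swing forward as they close: fully open they stand 13 mm farther back than shut.
Start: joints at [-1.434, 0.104, 0.097, 1.564, 0, 1.353], TCP at [0.208, -0.563, 0.231] pointing down, gripper open.
Joint ranges: [-2.99, 2.99], [-0.84, 1.86], [-1.1, 1.16], [-1.84, 2.11], [-1.51, 1.56], [-3.14, 3.14]. Speed limits (rad/s): [2.22, 2.22, 2.57, 3.14, 3.14, 3.14].

INTERFACE

Orientations are given as a unit quaternion [x, y, z, w].
In Python, from plant import ctrl gives the robot as it stands. The module is installed in compiled form; this text tells all that it offers.
- The arm moves only by the shell command python3 -m inch 'ROWS' [OPENING] [FORCE]. ROWS is JSON, a list of rows, each a list of 4 numbers: the shift along the tool's x, y, z in cm, then the turn about the tool's z in rad. A call has 1 to 20 rows; each row is the pose to reach, as a shift and turn from the pose commanded when the call began, along the tool's axes at that moment; what a row does not reach only later rows make up. A row lasts 1/10 s, in which the tool goes at most 50 mm and 8.59 degrees, less where a joint would pass 70% of its speed; a pose out of reach is approached as far as the arm can. A call with a gripper value outside its range is refused whole. OPENING is the finger opening in cm, from 0 to 8.54, set as the call begins (- or left out, the last holds). The fingers move at their own pace and stop on an object; FORCE is the grip in N (left out, the last holds). Time passes only in rows, so rows that repeat a pose let the fingers close. It gives the time, the measured TCP pose, the force and the opening at its end, in the units of the state.
- ctrl.read_state(): the state, without advancing time (a new reading comes with each control period).
- ctrl.capture(name): name is "scene" or "top"; returns a dict with "img" (384x512x3 uint8, red, green, blue), "range_z" (384x512 float32, m along the optical axis (not along the pixel's ray), 0 where there is no reading), "vfov" (degrees; the focal length in pixels is half the picture's height over the tangent of half this angle, whatever the lens; pixels are square), "cx", "cy" (the principal point, pixels), "k1" (the pictures are not rectified: a ray, as slopes to the right and down, at radius r is drawn at 1 + k1 r^2 times it, then the intrinsics apply), "pose" (4x4, takes a point from camera to world coordinates). Camera axes: x right, y up, looking along -z (the intrinsics and any distortion apply to the point x, -y, -z); pixel columns grow to the right and rows downward; lengths in m; the calibration is good to about 2 mm. A picture is of the moment at which its call begins.
- ctrl.sign_off(): hands the job in, once; it reports no verdict.
The state is a dict: "time": time; "joints": joint angles; "joint_velocities": joint speeds; "effort": joint torques, N m; "eef_pos": TCP position; "tool_rot": TCP orientation; "ft_force": force on the tool from outside, world axes, zero at the start; "wrist_torque": the same for the moment, N m; "gripper_width": finger opening in m.
Only numpy, scipy, OpenCV 4.12 (cv2) and the standard library are available. Lean on these libraries where they do the work, as an engineer would, in place of code of your own. Each camera call takes 0.05 s, during which the arm holds its last target. There are 200 camera calls.

TASK

Pack the three finished jars, the ones with a flower on the lid, into the divided carton: each stands upright on the floor of the compartment whose card has the colour of its flower. Keep the jars upright and set them down gently rather than dropping them. Leave the two unfinished jars (only leaves on the lid, and bare lid) and the tape roll where they are.

Things in the scene. Friction and masses are not known exactly. Their poses are not given: they have to be found in the camera images.
- jar_white: Upright glass jar, 52 mm diameter, filled with brown pebbles, black metal screw lid (51 mm diameter, 66 to 78 mm above the base; glass below that), with green leaves and a white flower (six petals, 46 mm across) on top of the lid, 91 mm tall overall; about 0.15 to 0.3 kg, loose. Origin: centre of its underside, z up along the jar. Grip it round the body, from above, 45 to 65 mm above its base. To be packed.
- jar_yellow: Upright glass jar, 52 mm diameter, filled with brown pebbles, black metal screw lid (51 mm diameter, 66 to 78 mm above the base; glass below that), with green leaves and a yellow flower (six petals, 46 mm across) on top of the lid, 91 mm tall overall; about 0.15 to 0.3 kg, loose. Origin: centre of its underside, z up along the jar. Grip it round the body, from above, 45 to 65 mm above its base. To be packed.
- jar_blue: Upright glass jar, 52 mm diameter, filled with brown pebbles, black metal screw lid (51 mm diameter, 66 to 78 mm above the base; glass below that), with green leaves and a blue flower (six petals, 46 mm across) on top of the lid, 91 mm tall overall; about 0.15 to 0.3 kg, loose. Origin: centre of its underside, z up along the jar. Grip it round the body, from above, 45 to 65 mm above its base. To be packed.
- jar_leaves: Upright glass jar, 52 mm diameter, filled with brown pebbles, black metal screw lid (51 mm diameter, 66 to 78 mm above the base; glass below that), with green leaves but no flower on the lid, 80 mm tall overall; about 0.15 to 0.3 kg, loose. Origin: centre of its underside, z up along the jar. Grip it round the body, from above, 45 to 65 mm above its base. Unfinished: stays where it is.
- jar_bare: Upright glass jar, 52 mm diameter, filled with brown pebbles, black metal screw lid (51 mm diameter, 66 to 78 mm above the base; glass below that), with a bare black lid, nothing on it, 78 mm tall overall; about 0.15 to 0.3 kg, loose. Origin: centre of its underside, z up along the jar. Grip it round the body, from above, 45 to 65 mm above its base. Unfinished: stays where it is.
- tape_roll: Roll of cream masking tape lying flat, 84 mm outside and 60 mm inside diameter, 24 mm high, loose. Origin: centre of its underside. Stays where it is.
- carton: Shallow open cardboard carton, fixed to the table: 84 mm along its own x, 244 mm along its own y, 30 mm high, walls 4 mm, floor 4 mm thick. Two cross walls as high as the rim divide it into three square compartments of 76 x 76 mm in a row along its y (centres at y = -80, 0, +80 mm). Origin: centre of its underside, z up. Jars standing in neighbouring compartments leave about 28 mm between them, so there is more room for the fingers across the row (along the carton's x).
- card_white: White square card, 74 x 74 x 2 mm, lying fixed on the floor of one compartment of the carton, which it fills; its origin is the centre of its underside, 4 mm above the table, with the same axes as the carton. A jar standing on it has its base 6 mm above the table.
- card_yellow: Yellow square card, 74 x 74 x 2 mm, lying fixed on the floor of one compartment of the carton, which it fills; its origin is the centre of its underside, 4 mm above the table, with the same axes as the carton. A jar standing on it has its base 6 mm above the table.
- card_blue: Blue square card, 74 x 74 x 2 mm, lying fixed on the floor of one compartment of the carton, which it fills; its origin is the centre of its underside, 4 mm above the table, with the same axes as the carton. A jar standing on it has its base 6 mm above the table.

How it is judged:
By the outcome, as a careful person would: the job done as asked, in the order asked, and still so for the second after the job is handed in, with the robot touching nothing.
It also fails if it takes over 90 s, if anything falls off the work surface, if the arm or the gripper's body presses on something with over 40 N, if the wrist force passes 120 N, or if a joint passes its speed limit or range.

## Working session

There is one attempt and no reset: what is moved stays moved. The work goes in short steps, Python scripts to look and compute and a shell command to move; the robot and the scene stay as the last step left them, time stands still between calls to the robot, and variables do not carry over. Pictures are saved under pics/ and viewed, about 12 in all and at most 16, crops included, and the job is handed in when it is done.

```bash
mkdir -p pics; cat > h.py <<'E'
import numpy as np, cv2
from plant import ctrl
from scipy.spatial.transform import Rotation as R
def cap(n):
    return ctrl.capture(n)
def intr(c):
    h,w=c['img'].shape[:2]; f=h/2/np.tan(np.radians(c['vfov'])/2)
    return np.array([[f,0,c['cx']],[0,f,c['cy']],[0,0,1]]), np.array([c['k1'],0,0,0,0.])
def ray(c,u,v):
    K,D=intr(c); p=cv2.undistortPointsIter(np.array([[[u,v]]],float),K,D,None,None,(3,50,1e-9))[0,0]
    return np.array([p[0],-p[1],-1])
def atz(c,u,v,z):
    d=c['pose'][:3,:3]@ray(c,u,v); o=c['pose'][:3,3]; return o+d*(z-o[2])/d[2]
def cloud(c):
    K,D=intr(c); h,w=c['img'].shape[:2]; g=np.stack(np.meshgrid(np.arange(w),np.arange(h)),-1).reshape(-1,1,2).astype(float)
    p=cv2.undistortPointsIter(g,K,D,None,None,(3,20,1e-8)).reshape(h,w,2); z=c['range_z']
    P=np.stack([p[...,0]*z,-p[...,1]*z,-z],-1)@c['pose'][:3,:3].T+c['pose'][:3,3]; P[z==0]=np.nan; return P
def tool(p):
    s=ctrl.read_state(); return R.from_quat(s['tool_rot']).inv().apply(np.array(p)-s['eef_pos'])*100
E
python3 - <<'E'
from h import *
s=ctrl.read_state()
print(s['time'],s['eef_pos'],R.from_quat(s['tool_rot']).as_matrix().round(3),s['gripper_width'])
for n in('scene','top'):
    c=cap(n); cv2.imwrite(f'pics/{n}0.png',c['img'][...,::-1]); print(n,c['vfov'],c['cx'],c['cy'],c['k1'],c['pose'].round(3).tolist())
E
```

```text
0.0 [ 0.20838916 -0.5622877   0.23052907] [[ 0.938  0.347 -0.   ]
 [ 0.347 -0.938  0.001]
 [ 0.    -0.001 -1.   ]] 0.08554613683023575
scene 42.90782599984104 248.98096194460015 195.0876630927987 -0.08256496558043552 [[-0.729, -0.486, 0.483, 1.191], [0.685, -0.53, 0.5, 0.669], [0.013, 0.695, 0.719, 1.004], [0.0, 0.0, 0.0, 1.0]]
top 52.0485486483505 256.25317390809784 193.31803158796643 -0.11877309387880308 [[0.007, 0.998, -0.058, 0.491], [-1.0, 0.007, 0.001, -0.019], [0.001, 0.058, 0.998, 0.953], [0.0, 0.0, 0.0, 1.0]]
```

View pics/top0.png

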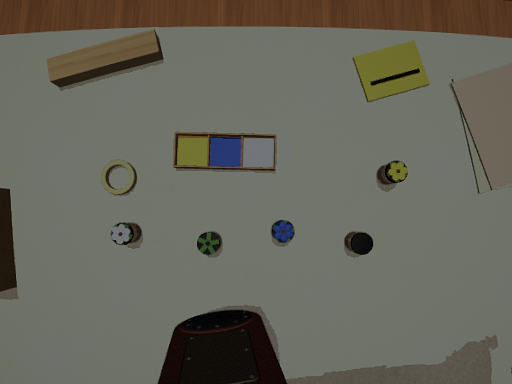

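View pics/scene0.png

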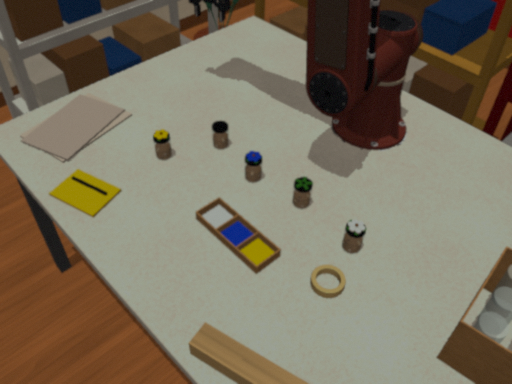

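The top view shows white at (122,234), leaves (208,243), blue (283,231), bare (361,243), yellow (397,172), and the tape at (118,177). The carton is at (225,152), with cards yellow, blue, white from left to right. The scene view agrees.

```bash
python3 - <<'E'
from h import *
ct=cap('top'); cs=cap('scene'); A=cloud(ct); B=cloud(cs)
P=np.vstack([A.reshape(-1,3),B.reshape(-1,3)]); P=P[~np.isnan(P).any(1)]
from scipy.optimize import least_squares
for n,u,v,z in [('white',122,234,.088),('leaves',208,243,.079),('blue',283,231,.088),('bare',361,243,.078),('yellow',397,172,.088)]:
    q=atz(ct,u,v,z); r=[]
    for C in(A,B):
        p=C.reshape(-1,3); m=(np.hypot(*(p[:,:2]-q[:2]).T)<.045)&(p[:,2]>.02)
        p=p[m]; side=p[p[:,2]<.064]
        mz=np.nanmax(p[:,2]); top=p[p[:,2]>.07]
        r.append((len(p),mz.round(3),np.median(top,0).round(4)))
        if len(side)>20:
            f=least_squares(lambda x:np.hypot(side[:,0]-x[0],side[:,1]-x[1])-.026,q[:2],loss='soft_l1',f_scale=.002); r.append(f.x.round(4))
    print(n,q.round(4),r)
for u,v in [(193,152),(225.5,152),(258,153)]: print(atz(ct,u,v,.006).round(4),A[v//1 if isinstance(v,int) else 152,int(u)].round(4))
for u,v in [(174,133),(275,135),(275,171),(177,170)]: print(atz(ct,u,v,.03).round(4))
cv2.imwrite('pics/c0.png',cv2.resize(ct['img'][120:185,160:290,::-1],None,fx=6,fy=6,interpolation=cv2.INTER_CUBIC))
E
```

```text
white [0.448  0.2785 0.088 ] [(559, np.float64(0.094), array([0.4498, 0.2803, 0.0853])), array([0.4491, 0.2846]), (574, np.float64(0.091), array([0.4538, 0.2882, 0.0839])), array([0.4465, 0.2846])]
leaves [0.4301 0.0867 0.079 ] [(468, np.float64(0.084), array([0.4297, 0.0867, 0.0791])), array([0.4291, 0.0877]), (462, np.float64(0.084), array([0.4331, 0.0922, 0.077 ])), array([0.4291, 0.089 ])]
blue [ 0.4583 -0.0788  0.088 ] [(438, np.float64(0.093), array([ 0.4581, -0.0789,  0.0852])), (429, np.float64(0.091), array([ 0.4634, -0.0722,  0.0818])), array([ 0.4568, -0.078 ])]
bare [ 0.4316 -0.2546  0.078 ] [(519, np.float64(0.083), array([ 0.4317, -0.2552,  0.0783])), array([ 0.4322, -0.2572]), (366, np.float64(0.082), array([ 0.4307, -0.2502,  0.0757])), array([ 0.4278, -0.2536])]
yellow [ 0.5909 -0.3356  0.088 ] [(567, np.float64(0.093), array([ 0.5932, -0.3345,  0.0851])), array([ 0.5942, -0.3379]), (403, np.float64(0.09), array([ 0.5954, -0.3277,  0.0816])), array([ 0.591 , -0.3359])]
[0.6453 0.1353 0.006 ] [0.6455 0.1355 0.0046]
[0.6456 0.0559 0.006 ] [0.6456 0.0571 0.0061]
[ 0.6436 -0.0232  0.006 ] [ 0.6432 -0.0232  0.0083]
[0.6872 0.1781 0.03  ]
[ 0.6833 -0.0632  0.03  ]
[ 0.5971 -0.0635  0.03  ]
[0.5982 0.1688 0.03  ]
```

View pics/c0.png

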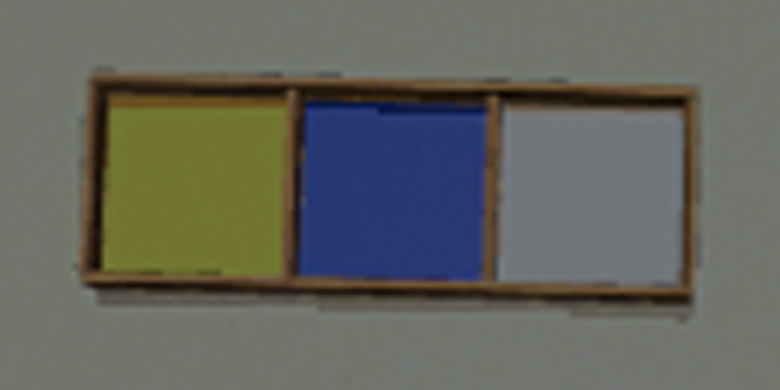

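```bash
python3 - <<'E'
from h import *
c=cap('top')
q=np.array([atz(c,u,v,.03)[:2] for u,v in[(175.2,132.6),(276.1,134.8),(275.1,169.3),(173.6,167.1)]])
o=q.mean(0); y=(q[0]+q[3]-q[1]-q[2])/2; print(np.linalg.norm(y),np.linalg.norm(q[0]-q[3]),o)
y/=np.linalg.norm(y); print('yaw',np.arctan2(-y[0],y[1])); [print(k,(o+s*.08*y).round(4)) for k,s in[('yel',1),('blu',0),('whi',-1)]]
print(tool([.592,-.336,.15]))
E
```

```text
0.2409547730014404 0.08313376852869044 [0.64455971 0.05568414]
yaw -0.01702190664977651
yel [0.6459 0.1357]
blu [0.6446 0.0557]
whi [ 0.6432 -0.0243]
[43.83175928 -7.90530265  8.1036272 ]
```

```bash
python3 -m inch '[[3,0,0,-0.07],[7,0,0,-0.2],[11,-1,1,-0.3],[15,-2,2,-0.45],[19,-3,3,-0.6],[23,-4,4,-0.75],[27,-5,5,-0.9],[31,-6,6,-1.05],[35,-7,7,-1.15],[39,-7.9,8.1,-1.22],[42,-7.9,8.1,-1.22],[43.8,-7.9,8.1,-1.22],[43.8,-7.9,8.1,-1.22],[43.8,-7.9,8.1,-1.22],[43.8,-7.9,8.1,-1.22]]' 8.5 40; python3 - <<'E'
from h import *
s=ctrl.read_state(); print(R.from_quat(s['tool_rot']).as_matrix().round(3),tool([.592,-.336,.033]))
c=cap('scene'); i=c['img'][60:220,90:300,::-1]
cv2.imwrite('pics/s1.png',cv2.resize(i,None,fx=3.5,fy=3.5,interpolation=cv2.INTER_CUBIC))
E
```

```text
time: 1.75
eef_pos: [0.591, -0.3369, 0.1503]
tool_rot: [0.706, 0.708, -0.0, -0.0]
ft_force: [0.5, 0.9, -0.1]
gripper_width: 0.0847
[[-0.003  1.    -0.   ]
 [ 1.     0.003 -0.   ]
 [-0.    -0.    -1.   ]] [ 0.09314073  0.10324363 11.7318552 ]
```

View pics/s1.png

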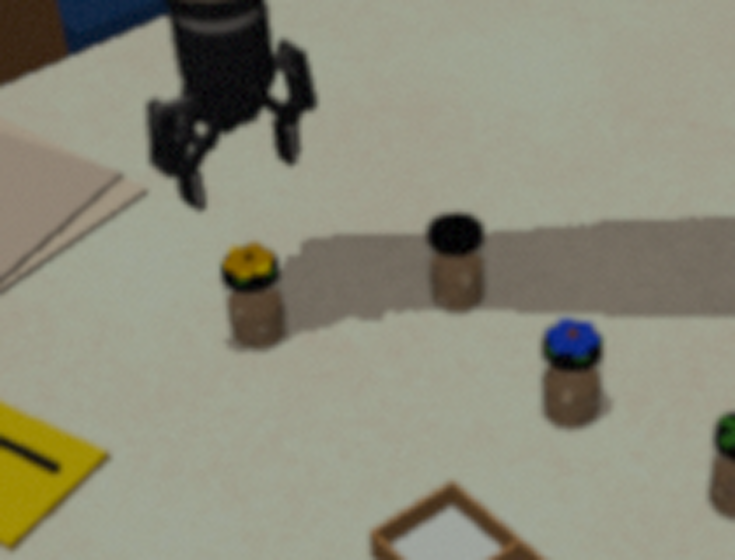

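The crop shows the open gripper (fingers at (190,190) and (288,150)) hovering over the yellow jar at (250,265).

```bash
python3 -m inch '[[0.1,0.1,2],[0.1,0.1,4],[0.1,0.1,6],[0.1,0.1,8],[0.1,0.1,9.5],[0.1,0.1,10.7],[0.1,0.1,11.4],[0.1,0.1,11.7],[0.1,0.1,11.7],[0.1,0.1,11.7]]' 8.5 40
```

```text
invalid input
```

```bash
python3 -m inch '[[0,0,0,0],[0,0,0,0],[0,0,0,0],[0,0,0,0],[0,0,0,0],[0,0,0,0],[0,0,0,0],[0,0,0,0],[0,0,0,0],[0,0,0,0]]' 4.5 45
```

```text
time: 2.8
eef_pos: [0.5918, -0.3364, 0.1503]
tool_rot: [0.706, 0.709, -0.0, 0.0]
ft_force: [-1.0, 0.2, 1.0]
gripper_width: 0.0453
```

The rows need four numbers, so the descent was refused and the fingers closed harmlessly in the air. I'll reopen them before going down.

```bash
python3 -m inch '[[0,0,0,0],[0,0,0,0],[0,0,0,0],[0,0,0,0],[0,0,0,0],[0,0,0,0],[0.1,0.1,2,0],[0.1,0.1,4,0],[0.1,0.1,6,0],[0.1,0.1,8,0],[0.1,0.1,9.5,0],[0.1,0.1,10.7,0],[0.1,0.1,11.4,0],[0.1,0.1,11.7,0],[0.1,0.1,11.7,0],[0.1,0.1,11.7,0]]' 8.5 40
```

```text
time: 4.4
eef_pos: [0.5932, -0.3358, 0.0342]
tool_rot: [0.706, 0.709, 0.0, 0.001]
ft_force: [0.2, 0.3, 0.4]
gripper_width: 0.0845
```

```bash
python3 -m inch '[[0,0,0,0],[0,0,0,0],[0,0,0,0],[0,0,0,0],[0,0,0,0],[0,0,0,0],[0,0,0,0],[0,0,0,0],[0,0,0,0],[0,0,0,0]]' 4.5 45
```

```text
time: 5.4
eef_pos: [0.5933, -0.3358, 0.0342]
tool_rot: [0.706, 0.709, 0.0, 0.001]
ft_force: [2.5, 0.4, 5.5]
gripper_width: 0.0508
```

```bash
python3 -m inch '[[0,0,-0.5,0],[0,0,-1.2,0],[0,0,-2.2,0],[0,0,-3.4,0],[0,0,-4.6,0],[0,0,-5.8,0],[0,0,-7,0],[0,0,-8.2,0],[0,0,-9.2,0],[0,0,-9.8,0],[0,0,-10,0],[0,0,-10,0]]' && python3 -m inch '[[0.5,0,0,0],[1.5,0.1,0,0],[3,0.3,0,0],[5,0.5,0,0],[7.5,0.8,0,0],[10,1.1,0,0],[12.5,1.4,0,0],[15,1.7,0,0],[17.5,2,0,0],[20,2.3,0,0],[22.5,2.6,0,0],[25,2.9,0,0],[27.5,3.2,0,0],[30,3.5,0,0],[32.5,3.8,0,0],[35,4.1,0,0],[37.5,4.4,0,0],[40,4.7,0,0],[42,4.9,0,0],[44,5,0,0]]'; python3 -c "
from h import *
print(tool([.6458,.1355,.043]),ctrl.read_state()['joints'])"
```

```text
time: 6.6
eef_pos: [0.5928, -0.3355, 0.1333]
tool_rot: [0.706, 0.709, -0.0, 0.0]
ft_force: [0.3, -0.4, -2.6]
gripper_width: 0.0504
time: 8.6
eef_pos: [0.6401, 0.1075, 0.1333]
tool_rot: [0.705, 0.709, 0.0, -0.0]
ft_force: [0.9, -0.6, -2.2]
gripper_width: 0.0512
[2.79581301 0.58147903 9.03042425] [-3.46941041e-02  2.57066749e-01  8.93699243e-02  1.40316969e+00
  1.27892472e-04  1.53062964e+00]
```

```bash
python3 -m inch '[[1,0.2,0,0],[2,0.4,0,0],[2.6,0.6,0,0],[2.8,0.6,1,0],[2.8,0.6,2,0],[2.8,0.6,3,0],[2.8,0.6,4,0],[2.8,0.6,4.5,0],[2.8,0.6,4.5,0],[2.8,0.6,4.5,0]]'; python3 - <<'E'
from h import *
print(tool([.6458,.1355,.041]))
a=cap('scene')['img'][170:280,180:310]; b=cap('top')['img'][100:200,150:300]
f=lambda i:cv2.resize(i[...,::-1],(390,330),interpolation=cv2.INTER_CUBIC)
cv2.imwrite('pics/p1.png',np.hstack([f(a),f(b)]))
E
```

```text
time: 9.6
eef_pos: [0.6469, 0.1326, 0.0884]
tool_rot: [0.706, 0.708, 0.0, 0.0]
ft_force: [-0.4, -0.0, -3.1]
gripper_width: 0.0511
[ 0.28740382 -0.11357729  4.73982056]
```

View pics/p1.png

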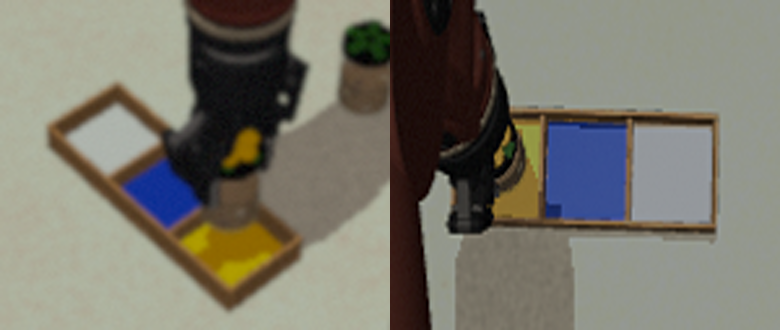

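The jar hangs upright over the yellow compartment (left crop, jar at (235,200)). Lowering it.

```bash
python3 -m inch '[[0.3,-0.1,1,0],[0.3,-0.1,2,0],[0.3,-0.1,3,0],[0.3,-0.1,3.6,0],[0.3,-0.1,4,0],[0.3,-0.1,4.3,0],[0.3,-0.1,4.5,0],[0.3,-0.1,4.6,0],[0.3,-0.1,4.7,0],[0.3,-0.1,4.75,0],[0.3,-0.1,4.75,0],[0.3,-0.1,4.75,0]]'; python3 - <<'E'
from h import *
P=cloud(cap('scene')).reshape(-1,3); s=P[(np.hypot(P[:,0]-.6458,P[:,1]-.1355)<.045)&(P[:,2]>.033)&(P[:,2]<.05)]
from scipy.optimize import least_squares
print(len(s),least_squares(lambda x:np.hypot(s[:,0]-x[0],s[:,1]-x[1])-.026,[.6458,.1355],loss='soft_l1',f_scale=.002).x)
E
```

```text
time: 10.9
eef_pos: [0.6459, 0.1358, 0.0409]
tool_rot: [0.706, 0.709, 0.0, 0.0]
ft_force: [-0.2, -0.1, -2.2]
gripper_width: 0.0512
64 [0.64420962 0.13453994]
```

```bash
python3 -m inch '[[0,0,0.05,0],[0,0,0.1,0],[0,0,0.1,0],[0,0,0.1,0]]'
```

```text
time: 11.35
eef_pos: [0.646, 0.1358, 0.0402]
tool_rot: [0.706, 0.709, 0.0, 0.0]
ft_force: [-2.0, -0.1, 2.9]
gripper_width: 0.0511
```

Contact. Releasing, then rising.

```bash
python3 -m inch '[[0,0,0,0],[0,0,0,0],[0,0,0,0],[0,0,0,0],[0,0,0,0],[0,0,0,0],[0,0,0,0],[0,0,-1,0],[0,0,-3,0],[0,0,-6,0],[0,0,-9,0],[0,0,-12,0],[0,0,-12,0],[0,0,-12,0]]' 8.5 45; python3 -c "
from h import *
print(tool([.4575,-.0785,.033]))"
```

```text
time: 12.75
eef_pos: [0.6465, 0.1358, 0.1612]
tool_rot: [0.706, 0.709, 0.001, 0.001]
ft_force: [0.4, 0.4, -0.4]
gripper_width: 0.0849
[-21.3547482  -19.01817347  12.78081535]
```

```bash
python3 -m inch '[[-1,-1,0,0],[-3,-2.7,0,0],[-6,-5.3,0,0],[-9,-8,0,0],[-12,-10.6,0,0],[-15,-13.3,0,0],[-18,-16,0,0],[-20,-18,0,0],[-21.4,-19,0,0],[-21.4,-19,0,0],[-21.4,-19,0,0],[-21.4,-19,0,0]]'; python3 -c "
from h import *
print(tool([.4575,-.0785,.033]))
c=cap('scene');b=cap('top')['img'][100:200,150:300]
f=lambda i:cv2.resize(i[...,::-1],(390,330),interpolation=cv2.INTER_CUBIC)
cv2.imwrite('pics/p2.png',np.hstack([f(c['img'][100:270,180:310]),f(b)]))"
```

```text
time: 13.95
eef_pos: [0.4569, -0.0783, 0.1593]
tool_rot: [0.705, 0.709, -0.0, -0.0]
ft_force: [-0.5, -0.6, 0.5]
gripper_width: 0.0849
[-0.02497288  0.06855969 12.63273132]
```

View pics/p2.png

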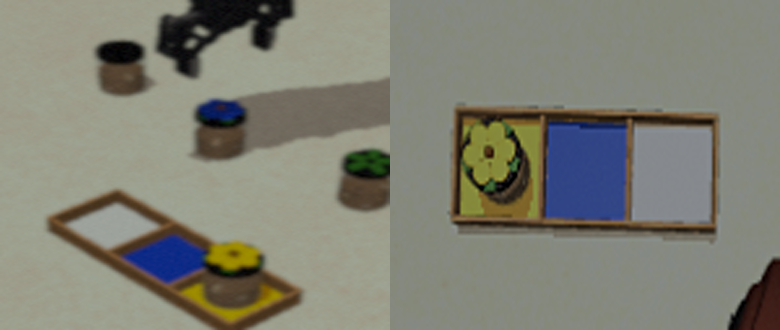

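Yellow stands upright in its compartment (top crop, flower at (491,152)), and the gripper is over blue (left crop, jar at (220,125)).

```bash
python3 -m inch '[[0,0.1,1.5,0],[0,0.1,3.5,0],[0,0.1,5.5,0],[0,0.1,7.5,0],[0,0.1,9.5,0],[0,0.1,11,0],[0,0.1,12,0],[0,0.1,12.5,0],[0,0.1,12.5,0],[0,0.1,12.5,0]]' && python3 -m inch '[[0,0,0,0],[0,0,0,0],[0,0,0,0],[0,0,0,0],[0,0,0,0],[0,0,0,0],[0,0,0,0],[0,0,0,0],[0,0,0,0],[0,0,0,0]]' 4.5 45
```

```text
time: 15.05
eef_pos: [0.4582, -0.0792, 0.0355]
tool_rot: [0.706, 0.709, 0.0, 0.001]
ft_force: [-0.5, 0.0, 1.0]
gripper_width: 0.085
time: 16.05
eef_pos: [0.4583, -0.0792, 0.0356]
tool_rot: [0.706, 0.709, 0.0, 0.001]
ft_force: [0.0, 0.6, 6.3]
gripper_width: 0.0505
```

```bash
python3 -m inch '[[0,0,-0.5,0],[0,0,-1.2,0],[0,0,-2.2,0],[0,0,-3.4,0],[0,0,-4.6,0],[0,0,-5.8,0],[0,0,-7,0],[0,0,-8.2,0],[0,0,-9.2,0],[0,0,-9.8,0],[0,0,-10,0],[0,0,-10,0]]' && python3 -m inch '[[0.4,0.5,0,0],[1.1,1.5,0,0],[2,3,0,0],[3.3,4.7,0,0],[4.8,6.7,0,0],[6.3,8.7,0,0],[7.7,10.7,0,0],[9.2,12.7,0,0],[10.5,14.5,0,0],[11.7,16,0,0],[12.6,17.3,0,0],[13.2,18.2,0,0],[13.4,18.6,0,0],[13.4,18.6,0,0],[13.4,18.6,0,0]]'; python3 -c "
from h import *
print(tool([.645,.056,.0415]))"
```

```text
time: 17.25
eef_pos: [0.4577, -0.079, 0.1348]
tool_rot: [0.706, 0.709, -0.0, 0.0]
ft_force: [0.3, 0.3, -2.4]
gripper_width: 0.0512
time: 18.75
eef_pos: [0.6429, 0.0559, 0.1344]
tool_rot: [0.706, 0.709, -0.0, -0.0]
ft_force: [0.1, -0.4, -2.9]
gripper_width: 0.0507
[0.01080591 0.21801459 9.28490685]
```

```bash
python3 -m inch '[[0,0.1,0,0],[0,0.2,1,0],[0,0.2,2.2,0],[0,0.2,3.4,0],[0,0.2,4.6,0],[0,0.2,5.8,0],[0,0.2,6.8,0],[0,0.2,7.6,0],[0,0.2,8.2,0],[0,0.2,8.6,0],[0,0.2,8.8,0],[0,0.2,9,0],[0,0.2,9.15,0],[0,0.2,9.15,0],[0,0.2,9.15,0]]'; python3 - <<'E'
from h import *
P=cloud(cap('scene')).reshape(-1,3); s=P[(np.hypot(P[:,0]-.645,P[:,1]-.056)<.04)&(P[:,2]>.033)&(P[:,2]<.05)]
from scipy.optimize import least_squares
print(len(s),least_squares(lambda x:np.hypot(s[:,0]-x[0],s[:,1]-x[1])-.026,[.645,.056],loss='soft_l1',f_scale=.002).x)
E
```

```text
time: 20.25
eef_pos: [0.6453, 0.0558, 0.0435]
tool_rot: [0.706, 0.709, 0.0, 0.0]
ft_force: [-0.0, -0.5, -3.2]
gripper_width: 0.0509
71 [0.64500447 0.05644971]
```

Centred. About 2 mm to go.

```bash
python3 -m inch '[[0,0,0.05,0],[0,0,0.1,0],[0,0,0.15,0],[0,0,0.2,0],[0,0,0.2,0],[0,0,0.2,0]]'
```

```text
time: 20.9
eef_pos: [0.6452, 0.0558, 0.0417]
tool_rot: [0.706, 0.709, 0.0, 0.0]
ft_force: [-2.5, 0.9, 2.9]
gripper_width: 0.0505
```

```bash
python3 -m inch '[[0,0,0,0],[0,0,0,0],[0,0,0,0],[0,0,0,0],[0,0,0,0],[0,0,0,0],[0,0,0,0],[0,0,-1,0],[0,0,-3,0],[0,0,-6,0],[0,0,-9,0],[0,0,-12,0],[0,0,-12,0],[0,0,-12,0]]' 8.5 45; python3 -c "
from h import *
print(tool([.4475,.2825,.034]))
c=cap('top');b=c['img'][205:265,90:165]
cv2.imwrite('pics/w.png',cv2.resize(b[...,::-1],(600,480),interpolation=cv2.INTER_CUBIC))"
```

```text
time: 22.3
eef_pos: [0.6458, 0.0557, 0.1627]
tool_rot: [0.706, 0.709, 0.001, 0.001]
ft_force: [0.2, -0.2, -0.3]
gripper_width: 0.0851
[ 22.76073816 -19.76573208  12.81542645]
```

View pics/w.png

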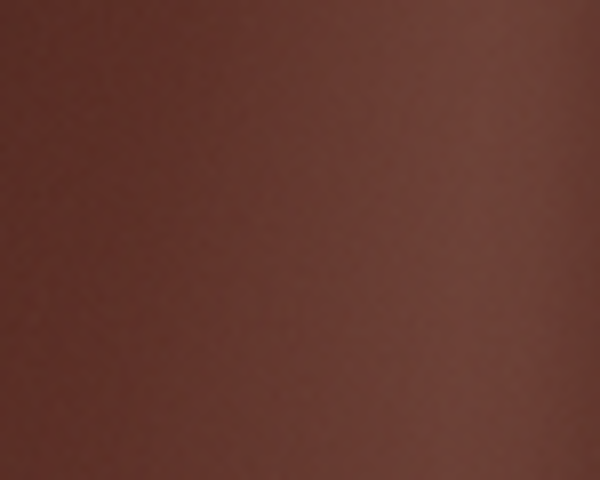

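The arm blocks the top view here (all red), but the earlier estimate is good enough for the grip. Moving over white.

```bash
python3 -m inch '[[1,-1,0,0],[3,-2.7,0,0],[6,-5.3,0,0],[9,-8,0,0],[12,-10.6,0,0],[15,-13.3,0,0],[18,-16,0,0],[20.5,-18,0,0],[22,-19.3,0,0],[22.7,-19.7,0,0],[22.7,-19.7,0,0],[22.7,-19.7,0,0],[22.7,-19.7,0,0]]'; python3 - <<'E'
from h import *
print(tool([.4475,.2825,.034]))
c=cap('scene');P=cloud(c).reshape(-1,3); s=P[(np.hypot(P[:,0]-.4475,P[:,1]-.2825)<.04)&(P[:,2]>.015)&(P[:,2]<.064)]
from scipy.optimize import least_squares
print(len(s),least_squares(lambda x:np.hypot(s[:,0]-x[0],s[:,1]-x[1])-.026,[.4475,.2825],loss='soft_l1',f_scale=.002).x)
cv2.imwrite('pics/p3.png',cv2.resize(c['img'][150:310,190:410,::-1],None,fx=3,fy=3,interpolation=cv2.INTER_CUBIC))
E
```

```text
time: 23.65
eef_pos: [0.4479, 0.2812, 0.1609]
tool_rot: [0.706, 0.708, -0.0, 0.0]
ft_force: [-0.4, -0.7, -0.4]
gripper_width: 0.0851
[ 0.13706461 -0.03147484 12.69286686]
261 [0.44656881 0.28488307]
```

View pics/p3.png

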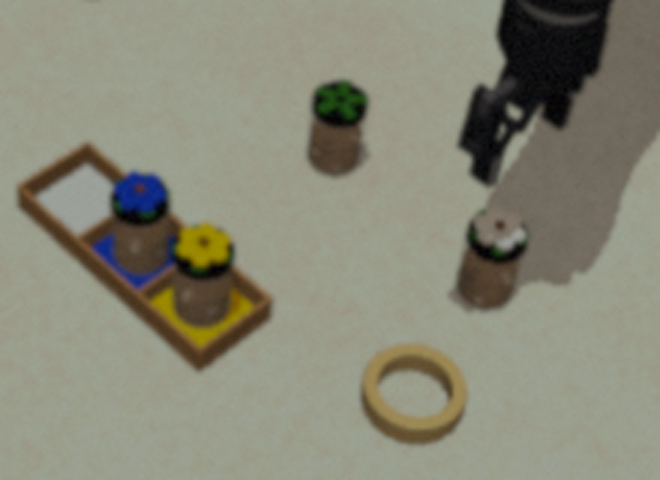

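Blue and yellow stand in their compartments (blue (140,220), yellow (203,275)). The gripper is over white (490,255), clear of the tape (415,392).

```bash
python3 -m inch '[[0.2,0,1.5,0],[0.2,0,3.5,0],[0.2,0,5.5,0],[0.2,0,7.5,0],[0.2,0,9.5,0],[0.2,0,11,0],[0.2,0,12,0],[0.2,0,12.6,0],[0.2,0,12.6,0],[0.2,0,12.6,0]]' && python3 -m inch '[[0,0,0,0],[0,0,0,0],[0,0,0,0],[0,0,0,0],[0,0,0,0],[0,0,0,0],[0,0,0,0],[0,0,0,0],[0,0,0,0],[0,0,0,0]]' 4.5 45 && python3 -m inch '[[0,0,-0.5,0],[0,0,-1.2,0],[0,0,-2.2,0],[0,0,-3.5,0],[0,0,-5,0],[0,0,-6.5,0],[0,0,-8,0],[0,0,-9.5,0],[0,0,-11,0],[0,0,-12.5,0],[0,0,-13.8,0],[0,0,-14.6,0],[0,0,-15,0],[0,0,-15,0],[0,0,-15,0]]'; python3 -c "
from h import *
print(tool([.6435,-.024,.041]))"
```

```text
time: 24.7
eef_pos: [0.4477, 0.2841, 0.0359]
tool_rot: [0.706, 0.709, 0.0, 0.0]
ft_force: [0.5, -0.9, 0.7]
gripper_width: 0.0848
time: 25.7
eef_pos: [0.448, 0.2842, 0.0362]
tool_rot: [0.706, 0.709, 0.001, 0.0]
ft_force: [1.2, 0.0, 4.9]
gripper_width: 0.0514
time: 27.2
eef_pos: [0.447, 0.2839, 0.1846]
tool_rot: [0.706, 0.709, -0.0, -0.0]
ft_force: [-0.9, 0.5, -2.6]
gripper_width: 0.0511
[-30.86643778  19.54029606  14.35693121]
```

```bash
python3 -m inch '[[-0.5,0.3,0,0],[-1.5,0.9,0,0],[-3,1.9,0,0],[-5,3.2,0,0],[-7,4.4,0,0],[-9,5.7,0,0],[-11,7,0,0],[-13,8.2,0,0],[-15,9.5,0,0],[-17,10.7,0,0],[-19,12,0,0],[-21,13.3,0,0],[-23,14.5,0,0],[-25,15.8,0,0],[-27,17.1,0,0],[-28.7,18.1,0,0],[-30,19,0,0],[-30.8,19.5,0,0],[-30.8,19.5,0,0],[-30.8,19.5,0,0]]'; python3 -c "
from h import *
print(tool([.6435,-.024,.042]))"
```

```text
time: 29.2
eef_pos: [0.6431, -0.0231, 0.1851]
tool_rot: [0.706, 0.708, -0.0, -0.0]
ft_force: [0.2, -0.3, -1.8]
gripper_width: 0.0507
[-0.08846658  0.04420435 14.30581361]
```

```bash
python3 -m inch '[[0,0,1,0],[-0.1,0,2.5,0],[-0.1,0,4,0],[-0.1,0,5.5,0],[-0.1,0,7,0],[-0.1,0,8.5,0],[-0.1,0,10,0],[-0.1,0,11.3,0],[-0.1,0,12.3,0],[-0.1,0,13,0],[-0.1,0,13.5,0],[-0.1,0,13.8,0],[-0.1,0,14,0],[-0.1,0,14.1,0],[-0.1,0,14.1,0],[-0.1,0,14.1,0]]'; python3 - <<'E'
from h import *
P=cloud(cap('scene')).reshape(-1,3); s=P[(np.hypot(P[:,0]-.6435,P[:,1]+.024)<.04)&(P[:,2]>.033)&(P[:,2]<.05)]
from scipy.optimize import least_squares
print(len(s),least_squares(lambda x:np.hypot(s[:,0]-x[0],s[:,1]-x[1])-.026,[.6435,-.024],loss='soft_l1',f_scale=.002).x)
E
```

```text
time: 30.8
eef_pos: [0.6437, -0.0243, 0.0446]
tool_rot: [0.706, 0.709, 0.0, 0.0]
ft_force: [0.5, -0.8, -1.6]
gripper_width: 0.0507
62 [ 0.6415054 -0.0235006]
```

```bash
python3 -m inch '[[0,0,0.05,0],[0,0,0.1,0],[0,0,0.15,0],[0,0,0.2,0],[0,0,0.25,0],[0,0,0.25,0],[0,0,0.25,0]]'
```

```text
time: 31.55
eef_pos: [0.6435, -0.0242, 0.0423]
tool_rot: [0.706, 0.709, -0.0, 0.0]
ft_force: [-3.9, -0.1, 5.9]
gripper_width: 0.0506
```

```bash
python3 -m inch '[[0,0,0,0],[0,0,0,0],[0,0,0,0],[0,0,0,0],[0,0,0,0],[0,0,0,0],[0,0,0,0],[0,0,-1,0],[0,0,-3,0],[0,0,-6,0],[0,0,-9,0],[0,0,-12,0],[0,0,-12,0],[0,0,-12,0]]' 8.5 45 && python3 -m inch '[[-3,0,0,0],[-7,0,0,0],[-11,0,0,0],[-15,0,0,0],[-19,0,0,0],[-22,0,0,0],[-22,0,0,0],[-22,0,0,0]]'; python3 - <<'E'
from h import *
a=cap('scene')['img'][90:310,120:410]; b=cap('top')['img'][110:260,90:290]
f=lambda i:cv2.resize(i[...,::-1],(400,300),interpolation=cv2.INTER_CUBIC)
cv2.imwrite('pics/end.png',np.hstack([f(a),f(b)]))
E
```

```text
time: 32.95
eef_pos: [0.6441, -0.0244, 0.1632]
tool_rot: [0.706, 0.709, 0.001, 0.001]
ft_force: [-0.3, -0.9, -0.1]
gripper_width: 0.0849
time: 33.75
eef_pos: [0.6436, -0.2443, 0.1603]
tool_rot: [0.706, 0.708, -0.0, -0.001]
ft_force: [0.4, -0.6, 0.3]
gripper_width: 0.0848
```

View pics/end.png

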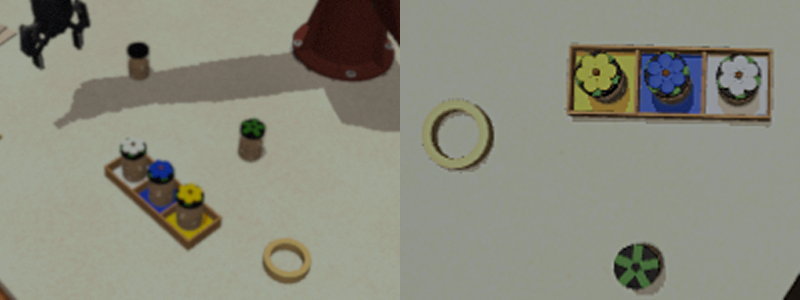

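All three jars stand upright on cards of their own colour (top crop: (596,75), (668,75), (738,77)). The leaves jar, bare jar and tape are where they were.

```bash
python3 -c "
from plant import ctrl
print(ctrl.sign_off())"
```

```text
the job is handed in; nothing more can be done
None
```

All three flower jars are packed and the job is handed in, at about 34 s of the 90 s. Yellow, blue and white each stand upright on the card of their own colour.

- **Placing:** I lowered each jar until the wrist force showed light contact (3 to 6 N upward) before opening the fingers. Depth fits just before release put each jar within about 2 mm of its compartment centre.
- **Last look:** the final pictures show the three jars upright, the leaves jar, bare jar and tape roll apparently unmoved (judged by eye, not measured), and the gripper well clear.
- **What went wrong:** my first descent command was refused because its rows had three numbers instead of four. The close command sent with it shut the fingers in the air above the yellow jar without touching it, so I reopened them and carried on. One close-up was useless because the arm blocked the top camera.

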